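Measure the brass turntable bushing with a telescoping gauge

TASK

Take the telescoping gauge from its plywood stand by its red knob and seat it, plungers drawn in, in the bore of the turntable foot with the brass bushing (not the dark steel one). Loosen the knob (counter-clockwise) so that the plungers spring out to the wall, tighten it again (clockwise), then draw the gauge straight out and set it back upright in its stand with the plungers still locked at the bore's size.

Things in the scene. Friction and masses are not known exactly. Their poses are not given: they have to be found in the camera images.
- gauge: Steel bore gauge, 0.5 kg, upright in the stand. Origin: centre of its collar's underside; z up. Collar: aluminium disc, diameter 80 mm, 5 mm thick. Below it a T-shaped head reaches to z = -32 mm, with plungers along the gauge's y at z = -22 mm. Above it a stem, diameter 14 mm, then the round red lock knob, diameter 28 mm, z 42 to 72 mm: grip it at z = 57 mm, any yaw. The gauge's yaw is free.
- lock_knob (a joint): Turn of the red knob on the stem, rad. 0: tight (start), plungers clamped. It turns counter-clockwise seen from above to a stop at 1.0; past 0.6 the plungers are free and spring out (0.6 N). Back at 0 they are clamped where they are. It takes 0.06 N m; the body stays still only while the collar rests on something: press down lightly (3 to 10 N) while turning.
- tip_a (a point): Outermost point of the plunger on the gauge's +y side. Distance to tip_b: 29 mm fully in, about 46 mm against the brass bore's wall, 55 mm fully out.
- tip_b (a point): Outermost point of the plunger on the gauge's -y side, like tip_a.
- bore_brass (a point): Centre of the bore's mouth, on top of the foot with the BRASS bushing, 52 mm above the table; z up. Bore: vertical, diameter 46 mm, 38 mm deep. Brass ring, outer diameter 68 mm, in a white hub, diameter 92 mm, on a white disc, diameter 136 mm; all fixed. The gauge's collar seats on the ring's top. A like foot with a dark steel bushing is not listed.
- stand: Plywood ring block fixed to the table: outer diameter 104 mm, hole of diameter 62 mm, 45 mm high. Origin: centre of its underside, on the table; z up. The gauge's collar rests on its top (gauge origin 45 mm above the stand's), its head hanging in the hole.
Mind the look-alikes: they are no part of the job. What is shaped like the part that bears bore_brass but green or pink is not meant. What is shaped like the gauge but turquoise is not meant.

How it is judged:
By the outcome, as a careful person would: the job done as asked, in the order asked, and still so for the second after the job is handed in, with the robot touching nothing.
It also fails if it takes over 58 s, if anything falls off the work surface, if the arm or the gripper's body presses on something with over 40 N, if the wrist force passes 120 N, or if a joint passes its speed limit or range.

ROBOT

A 6-joint arm with a two-finger parallel gripper is mounted at the origin on the work surface. World frame = base frame: x ahead of the robot, y to its left, z up, the work surface at z = 0. Lengths are in m, angles in rad, forces in N, time in s.
With the tool pointing down it reaches from about 0.25 to 0.775 m from the base axis. Payload 4 kg.
Tool frame: the origin (TCP) lies at the very end of the fingers, on their centre line; the grasp point (between the pads) lies 19 mm behind it; z points along the fingers, y is the direction in which the jaws open and shut (so a half turn about z gives the same grasp; the last joint's range is limited). The gripper opens to 94 mm and grips with 3 to 60 N. Pads are 16 mm wide; open, the fingers measure 119 mm over their backs; the gripper's body (75 mm by 177 mm) begins 78 mm behind the grasp point.
Start: joints at [-1.247, 0.087, 1.371, -0, 1.684, -0.103], TCP at [0.228, -0.501, 0.206] pointing down, gripper open.
Joint ranges: [-3.1, 3.1], [-0.76, 2.03], [0.27, 2.55], [-1.08, 4.22], [0.17, 2.65], [-2.57, 2.57]. Speed limits (rad/s): [2.79, 2.79, 3.14, 3.14, 3.14, 3.14].

INTERFACE

Orientations are given as [roll, pitch, yaw] about the fixed x, y, z axes, in that order (R = Rz(yaw) Ry(pitch) Rx(roll)).
In Python, from bench import robot, cams, models gives the robot as it stands.
- The arm moves only by the tool step_arm, never from a script. Its argument "series" is a list of rows, each a list of 5 numbers: the gripper command: -1 is shut, 1 is fully open, values between are in proportion, then the shift along the tool's x, y, z in mm, then the turn about the tool's z in degrees. A call has 1 to 20 rows; each row is the pose to reach, as a shift and turn from the pose commanded when the call began, along the tool's axes at that moment; what a row does not reach only later rows make up. A row lasts 1/8 s, in which the tool goes at most 62.5 mm and 10.7 degrees, less where a joint would pass 70% of its speed; a pose out of reach is approached as far as the arm can. A call with a gripper value outside its range is refused whole. The fingers move at their own pace and stop on an object; the grip force is fixed at half the most. Time passes only in rows, so rows that repeat a pose let the fingers close. It gives the time, the measured TCP pose, the force and the opening at its end, in the units of the state.
- robot.get_obs(): the state, without advancing time (a new reading comes with each control period).
- cams.snapshot(name): name is "side" or "top" or "wrist"; returns a dict with "pixels" (480x640x3 uint8, red, green, blue), "fov_y" (degrees; the focal length in pixels is half the picture's height over the tangent of half this angle, whatever the lens; pixels are square), "cx", "cy" (the principal point, pixels), "R" (3x3) and "t" (3): a world point X has camera coordinates R X + t. Camera axes: x right, y down, z forward; pixel columns grow to the right and rows downward; lengths in m; the calibration is good to about 2 mm. The wrist camera is an equidistant fisheye: a pixel r from the principal point sees the ray r / f radians off the axis. A picture is of the moment at which its call begins. There is no depth.
- robot.close_job(): hands the job in, once; it reports no verdict.
Trained networks look in a picture, given as the dict that the camera call returned (one of the last four; its "shot" number tells which), for a name from the list of things; names that differ only in an ending like _2 or _b are one class to them, and where a whole thing is asked for, a point or a joint stands for the part that bears it (a point fixed in the world has none). Each returns a list of dicts, best first, with "p" (0 to 1); they miss things now and then, are a little off and sometimes report something else, mostly with a low value. They report only what shows in the picture. A call takes as long as a camera call. They do not tell look-alikes from the thing itself.
- models.find_in(picture, label): "position" ([x, y, z] in m, in world coordinates, good to about 4 mm: the middle of the surface that is visible of it).
- models.pinpoint(picture, label): "position" ([x, y, z] in m, in world coordinates, good to about 4 mm: a listed point, or the origin of a listed thing).
The state is a dict: "time": time; "joint_positions": joint angles; "qvel": joint speeds; "joint_torque": joint torques, N m; "tool_pos": TCP position; "ee_rot": TCP orientation; "wrist_force": force on the tool from outside, world axes, zero at the start; "wrist_torque": the same for the moment, N m; "width": finger opening in m.
Only numpy, scipy, OpenCV 4.12 (cv2) and the standard library are available. Lean on these libraries where they do the work, as an engineer would, in place of code of your own. Each camera call takes 0.05 s, during which the arm holds its last target. There are 200 camera calls.

## Working session

There is one attempt and no reset: what is moved stays moved. The work goes in short steps, Python scripts to look and compute and a tool call to move; the robot and the scene stay as the last step left them, time stands still between calls to the robot, and variables do not carry over. Pictures are saved under pics/ and viewed, about 8 in all and at most 12, crops included, and the job is handed in when it is done.

Besides the shell and the picture viewer there is one more tool, called after "Emit:" as name(argument=value, ...) on one line, values as JSON. step_arm: Moves the arm, as the interface text tells. Its arguments: {"type":"object","properties":{"series":{"type":"array","items":{"type":"array","items":{"type":"number"}}}},"required":["series"]}

```bash
mkdir -p pics; ls; cat > h.py <<'E'
import numpy as np, cv2
from bench import robot, cams, models
def save(p,n,crop=None,s=1):
    im=p["pixels"][:,:,::-1]
    if crop: x0,y0,x1,y1=crop; im=im[y0:y1,x0:x1]
    cv2.imwrite("pics/"+n+".png",cv2.resize(im,None,fx=s,fy=s,interpolation=cv2.INTER_CUBIC))
def f(p): return 240/np.tan(np.radians(p["fov_y"])/2)
def px(p,X):
    c=p["R"]@np.array(X)+p["t"]; return f(p)*c[0]/c[2]+p["cx"],f(p)*c[1]/c[2]+p["cy"]
def ray(p,u,v,z):
    "world point at height z seen at pixel (pinhole)"
    R=np.array(p["R"]);o=-R.T@p["t"];d=R.T@np.array([(u-p["cx"])/f(p),(v-p["cy"])/f(p),1])
    return o+d*(z-o[2])/d[2]
E
python3 - <<'E'
from h import *
o=robot.get_obs(); print(o["time"],o["tool_pos"],o["ee_rot"],o["width"])
ps={n:cams.snapshot(n) for n in("top","side")}
for n,p in ps.items():
    save(p,n+"0")
    for l in("gauge","bore_brass","stand"):
        for d in models.pinpoint(p,l)[:5]: print(n,l,np.round(d["position"],3),round(d["p"],2),np.round(px(p,d["position"])))
E
```

```text
pics
0.0 [ 0.22749599 -0.50015964  0.2043168 ] [-3.13943130e+00 -2.05920366e-04  4.26829923e-01] 0.09402582711031729
top gauge [ 0.346 -0.053  0.03 ] 0.96 [297. 295.]
top gauge [0.494 0.007 0.048] 0.9 [269. 230.]
top bore_brass [ 0.491 -0.25   0.05 ] 0.89 [383. 229.]
top bore_brass [ 0.311 -0.208  0.056] 0.59 [368. 310.]
top bore_brass [ 0.544 -0.452  0.05 ] 0.56 [470. 204.]
side gauge [ 0.345 -0.054  0.031] 0.89 [347. 273.]
side gauge [0.492 0.01  0.041] 0.61 [274. 252.]
side bore_brass [ 0.496 -0.253  0.056] 0.74 [353. 197.]
side bore_brass [ 0.545 -0.45   0.053] 0.66 [384. 164.]
side stand [ 0.494  0.004 -0.005] 0.79 [276. 267.]
```

View pics/top0.png

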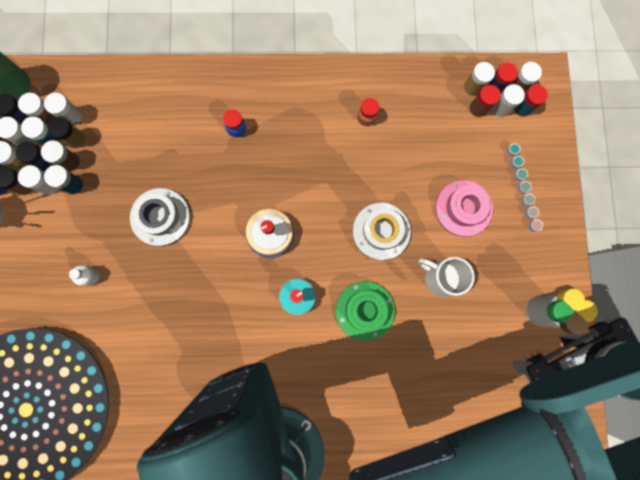

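View pics/side0.png

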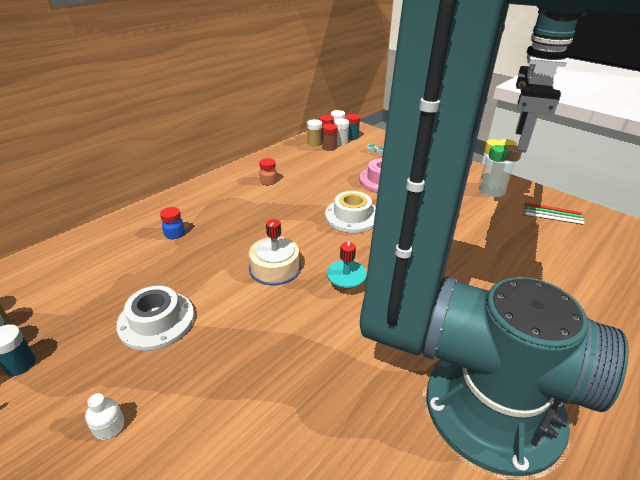

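The top picture shows three gauge or foot candidates that matter.
- **Gauges:** the one with the aluminium collar in the plywood stand is at (269,231). The turquoise look-alike is at (297,296), so I reject it.
- **Feet:** brass is at (382,229), dark steel at (159,216), green at (366,310) and pink at (464,207). The white foot with the golden ring at (382,229) is the one meant.

I'll confirm this in an enlarged crop and refine the positions by colour.

```bash
python3 - <<'E'
from h import *
p=cams.snapshot("top"); save(p,"crop",(230,180,430,330),4)
hsv=cv2.cvtColor(p["pixels"],cv2.COLOR_RGB2HSV)
def seg(name,lo,hi,box,z):
    x0,y0,x1,y1=box; m=cv2.inRange(hsv,lo,hi)[y0:y1,x0:x1]
    n,l,s,c=cv2.connectedComponentsWithStats(m); k=1+np.argmax(s[1:,4])
    pts=np.argwhere(l==k)[:,::-1].astype(np.float32)
    (u,v),r=cv2.minEnclosingCircle(cv2.convexHull(pts)); u+=x0;v+=y0
    print(name,s[k,4],round(u,1),round(v,1),round(r,1),"mm/px",1000*np.linalg.norm(ray(p,u+1,v,z)-ray(p,u,v,z)).round(5),ray(p,u,v,z).round(4))
seg("brass",(12,90,90),(30,255,255),(362,207,404,250),.052)
seg("knob",(0,150,100),(8,255,255),(250,210,290,250),.117)
seg("collar",(0,0,170),(180,50,255),(240,200,300,262),.05)
E
```

```text
brass 392 384.3 227.7 14.4 mm/px 2.27 [ 0.493  -0.2524  0.052 ]
knob 96 267.0 226.6 6.2 mm/px 2.07 [0.4885 0.0051 0.117 ]
collar 734 269.0 231.6 18.3 mm/px 2.2300000000000004 [0.4895 0.0065 0.05  ]
```

View pics/crop.png

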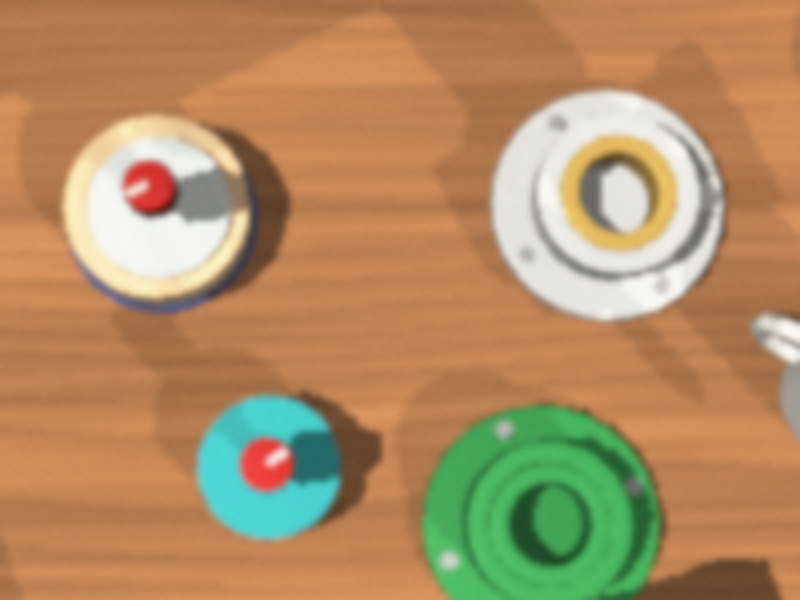

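Emit:
step_arm(series=[[1, 452, -350, 0, 0], [1, 452, -350, 0, 0], [1, 452, -350, 0, 0], [1, 452, -350, 0, 0], [1, 452, -350, 0, 0], [1, 452, -350, 0, 0], [1, 452, -350, 0, 0], [1, 452, -350, 0, 0], [1, 452, -350, 0, 0], [1, 452, -350, 0, 0], [1, 452, -350, 0, 0], [1, 452, -350, 0, 0], [1, 452, -350, 0, 0], [1, 452, -350, 0, 0]])

```text
time: 2.2
tool_pos: [0.494, 0.004, 0.2057]
ee_rot: [3.141, -0.0, 0.425]
wrist_force: [-0.1, 0.1, 0.3]
width: 0.0939
```

The crop confirms it: the aluminium-collared gauge sits in the plywood ring (crop 155,205) and the golden bushing is in the white foot (crop 618,192). Next is a closer look with the wrist camera.

```bash
cat >> h.py <<'E'
def fray(p,u,v,z):
    R=np.array(p["R"]);o=-R.T@p["t"];a=np.array([u-p["cx"],v-p["cy"]]);r=np.hypot(*a);th=r/f(p)
    d=R.T@np.r_[a/r*np.sin(th),np.cos(th)]; return o+d*(z-o[2])/d[2]
def circ(pts):
    A=np.c_[2*pts,np.ones(len(pts))];s=np.linalg.lstsq(A,(pts**2).sum(1),rcond=None)[0]
    return s[:2],np.sqrt(s[2]+s[:2]@s[:2])
def wseg(p,name,lo,hi,z):
    m=cv2.inRange(cv2.cvtColor(p["pixels"],cv2.COLOR_RGB2HSV),lo,hi)
    n,l,s,c=cv2.connectedComponentsWithStats(m)
    for k in 1+np.argsort(-s[1:,4])[:3]:
        if s[k,4]<60: continue
        pts=np.argwhere(l==k)[:,::-1].astype(np.int32); h=cv2.convexHull(pts)[:,0]
        W=np.array([fray(p,u,v,z)[:2] for u,v in h]); (x,y),r=cv2.minEnclosingCircle(W.astype(np.float32))
        print(name,s[k,4],c[k].round(),"fit",*[np.round(q,4) for q in circ(W)],"enc",round(x,4),round(y,4),round(r,4))
E
python3 - <<'E'
from h import *
p=cams.snapshot("wrist"); save(p,"w1")
wseg(p,"knob",(0,150,90),(8,255,255),.117)
wseg(p,"brass",(14,90,90),(30,255,255),.052)
for d in models.pinpoint(p,"gauge")[:3]: print(np.round(d["position"],4),d["p"])
for d in models.pinpoint(p,"bore_brass")[:3]: print(np.round(d["position"],4),d["p"])
E
```

```text
knob 1041 [612.  88.] fit [ 0.7384 -0.178 ] 0.0232 enc 0.7394 -0.1756 0.0267
knob 910 [311. 246.] fit [0.4949 0.0086] 0.0147 enc 0.4957 0.0087 0.0163
brass 176233 [315. 163.] fit [0.6022 0.0588] 0.3926 enc 0.5178 0.0452 0.4766
brass 7059 [275. 435.] fit [ 0.2742 -0.0438] 0.126 enc 0.2168 -0.0798 0.1479
brass 1416 [520. 316.] fit [ 0.4967 -0.2507] 0.0331 enc 0.4961 -0.2513 0.0343
[ 0.3474 -0.0487  0.0314] 0.86
[0.4903 0.0037 0.0454] 0.82
[ 0.5512 -0.4519  0.0538] 0.92
[ 0.4971 -0.2473  0.0597] 0.87
[ 0.3089 -0.2063  0.053 ] 0.74
```

View pics/w1.png

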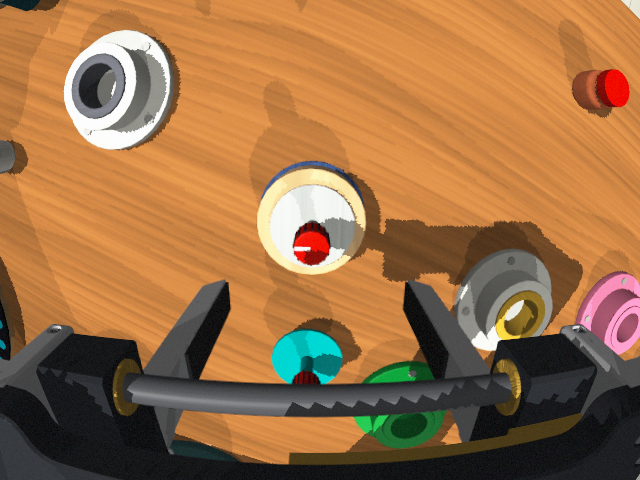

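The wrist view shows the gauge between the open jaws: knob at (311,246), turquoise behind at (307,360), brass foot at (515,310). I'll lower to just above the knob for a finer measure.

Emit:
step_arm(series=[[1, -2, -3, 35, 0], [1, -2, -3, 70, 0], [1, -2, -3, 70, 0]])

```text
time: 2.72
tool_pos: [0.4889, 0.0071, 0.1325]
ee_rot: [-3.138, 0.006, 0.427]
wrist_force: [-0.1, 0.6, 0.5]
width: 0.094
```

```bash
python3 - <<'E'
from h import *
p=cams.snapshot("wrist"); save(p,"w2")
print(robot.get_obs()["tool_pos"])
wseg(p,"knob",(0,190,150),(8,255,255),.117)
wseg(p,"collar",(0,0,150),(180,60,255),.05)
E
```

```text
[0.4904389  0.00695766 0.13476485]
knob 302 [307. 446.] fit [ 0.3636 -0.044 ] 0.0108 enc 0.3619 -0.0451 0.0125
collar 6663 [87. 79.] fit [0.5415 0.2412] 0.062 enc 0.5397 0.2425 0.0659
collar 5074 [308. 229.] fit [0.492  0.0067] 0.0404 enc 0.4908 0.0072 0.0418
collar 803 [551. 322.] fit [ 0.4812 -0.2415] 0.0599 enc 0.5035 -0.2313 0.0575
```

View pics/w2.png

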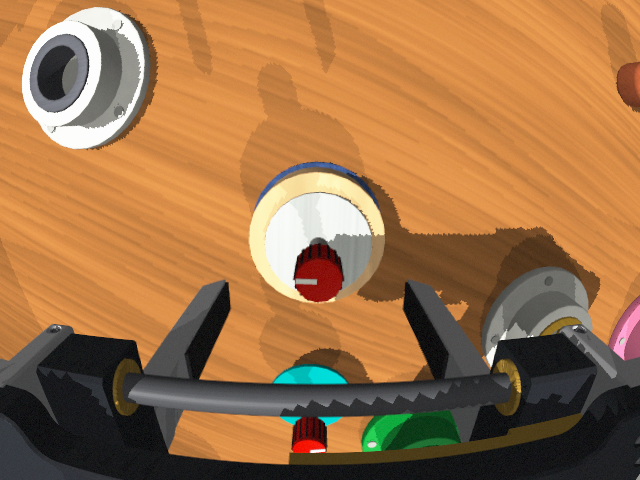

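The collar circle fits at (0.492, 0.007) with r 40.4 mm, which matches its 80 mm diameter, and the TCP is within 1.5 mm of that axis. Descending and gripping.

Emit:
step_arm(series=[[1, 1, 0, 26, 0], [1, 1, 0, 52, 0], [1, 1, 0, 52, 0], [-1, 1, 0, 52, 0], [-1, 1, 0, 52, 0], [-1, 1, 0, 52, 0], [-1, 1, 0, 52, 0], [-1, 1, 0, 52, 0], [-1, 1, 0, 52, 0]])

```text
time: 3.9
tool_pos: [0.492, 0.0073, 0.0834]
ee_rot: [3.142, 0.0, 0.427]
wrist_force: [0.3, 0.4, -0.2]
width: 0.0372
```

Emit:
step_arm(series=[[-1, 0, 0, 0, 0], [-1, 0, 0, 0, 0], [-1, 0, 0, 0, 0], [-1, 0, 0, 0, 0]])

```text
time: 4.4
tool_pos: [0.492, 0.0074, 0.0834]
ee_rot: [-3.142, 0.0, 0.427]
wrist_force: [-0.5, -0.6, -0.7]
width: 0.0275
```

Emit:
step_arm(series=[[-1, 0, 0, -10, 0], [-1, 0, 0, -25, 0], [-1, 0, 0, -45, 0], [-1, 0, 0, -60, 0], [-1, 0, 0, -65, 0], [-1, 0, 0, -65, 0]])

```text
time: 5.15
tool_pos: [0.4921, 0.0073, 0.1487]
ee_rot: [3.141, -0.0, 0.427]
wrist_force: [1.1, 0.4, -3.8]
width: 0.027
```

Emit:
step_arm(series=[[-1, -10, 13, 0, 0], [-1, -35, 45, 0, 0], [-1, -65, 85, 0, 0], [-1, -95, 130, 0, 0], [-1, -125, 175, 0, 0], [-1, -150, 210, 0, 0], [-1, -168, 230, 0, 0], [-1, -174, 237, 0, 0], [-1, -174, 237, 0, 0], [-1, -174, 237, 0, 0]])

```text
time: 6.4
tool_pos: [0.4319, -0.2794, 0.1483]
ee_rot: [-3.141, -0.0, 0.428]
wrist_force: [-0.6, -0.4, -5.3]
width: 0.0273
```

```bash
python3 - <<'E'
from h import *
p=cams.snapshot("wrist"); save(p,"w3")
print(robot.get_obs()["tool_pos"])
wseg(p,"brass",(15,100,60),(30,255,255),.052)
for d in models.pinpoint(p,"bore_brass")[:3]: print(np.round(d["position"],4),d["p"])
for d in models.pinpoint(p,"gauge")[:3]: print(np.round(d["position"],4),d["p"])
E
```

```text
[ 0.43208542 -0.2793145   0.14842741]
brass 4449 [326. 452.] fit [ 0.4882 -0.2496] 0.3434 enc 0.1998 -0.3781 0.1981
brass 3917 [317. 156.] fit [ 0.4957 -0.2517] 0.0333 enc 0.4959 -0.2517 0.0337
brass 2254 [97. 65.] fit [ 0.4954 -0.0185] 0.0517 enc 0.4972 -0.0172 0.0551
[ 0.5491 -0.4515  0.0551] 0.88
[ 0.3096 -0.2056  0.0502] 0.75
[ 0.4955 -0.2469  0.0555] 0.56
[ 0.3482 -0.0482  0.0319] 0.98
[ 0.4277 -0.2789  0.1063] 0.89
```

View pics/w3.png

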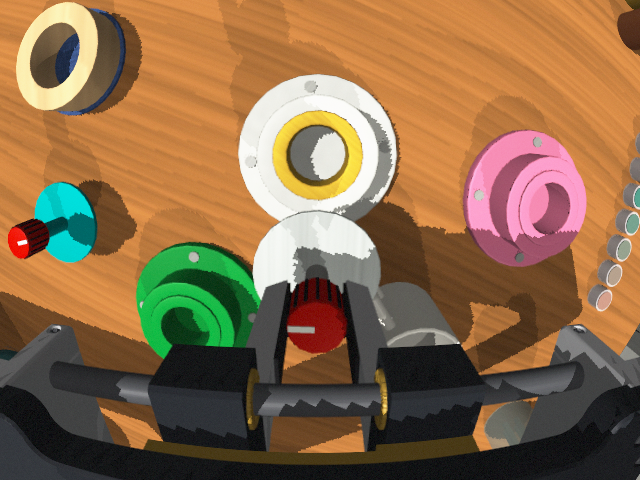

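The brass ring fits at (0.4957, -0.2517) with r 33.3 mm, against 34 mm expected, and agrees with the top view. The gauge is held with its collar at (317,262). I'll check the collar's offset and tilt in the hand from its edge.

```bash
python3 - <<'E'
from h import *
p=cams.snapshot("wrist"); g=cv2.cvtColor(p["pixels"],cv2.COLOR_RGB2HSV)
m=cv2.inRange(g,(0,0,90),(180,60,255))
c=np.array([fray(p,u,v,.1153)[:2] for u,v in [(253,266),(380,266),(317,211),(273,227),(361,227)]])
print(circ(c)); print(robot.get_obs()["tool_pos"])
print(fray(p,316,327,.1823))
s=cams.snapshot("side"); T=robot.get_obs()["tool_pos"]
u,v=px(s,T); print(u,v); x0=int(u)-60;y0=int(v)-50; x0=max(x0,0);y0=max(y0,0); save(s,"s3",(x0,y0,x0+120,y0+90),6)
E
```

```text
(array([ 0.43325394, -0.2799109 ]), np.float64(0.03945458668679609))
[ 0.43217431 -0.27958463  0.14859658]
[ 0.43358546 -0.27930287  0.1823    ]
384.1119234705908 167.7068695084513
```

View pics/s3.png

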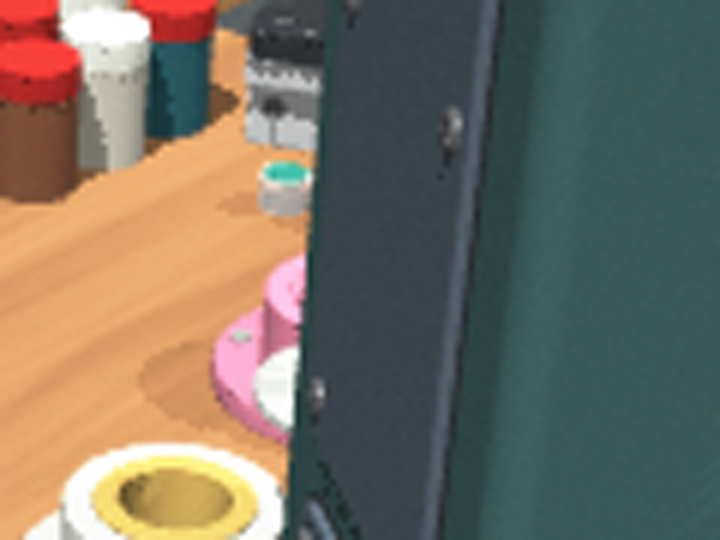

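Emit:
step_arm(series=[[-1, 10, 0, 0, 0], [-1, 30, 0, 0, 0], [-1, 52, 0, 0, 0], [-1, 65, 0, 0, 0], [-1, 69, 0, 0, 0], [-1, 69, 0, 0, 0], [-1, 69, 0, 6, 0], [-1, 69, 0, 18, 0], [-1, 69, 0, 32, 0], [-1, 69, 0, 44, 0], [-1, 69, 0, 52, 0], [-1, 69, 0, 55, 0], [-1, 69, 0, 55, 0]])

```text
time: 8.28
tool_pos: [0.4947, -0.2519, 0.0935]
ee_rot: [3.141, -0.0, 0.427]
wrist_force: [-0.7, -0.0, -4.9]
width: 0.0277
```

Emit:
step_arm(series=[[-1, 0, 0, 1.5, 0], [-1, 0, 0, 3, 0], [-1, 0, 0, 3, 0]])

```text
time: 8.65
tool_pos: [0.4946, -0.2519, 0.0905]
ee_rot: [3.141, 0.0, 0.427]
wrist_force: [0.1, 0.2, -4.4]
width: 0.0272
```

Emit:
step_arm(series=[[-1, 0, 0, 0.5, 0], [-1, 0, 0, 1, 0], [-1, 0, 0, 1, 0]])

```text
time: 9.02
tool_pos: [0.4947, -0.2519, 0.0904]
ee_rot: [3.141, -0.0, 0.427]
wrist_force: [-1.4, 1.6, 0.4]
width: 0.0272
```

Emit:
step_arm(series=[[-1, 0, 0, 0.5, 0], [-1, 0, 0, 1, 0], [-1, 0, 0, 1, 0]])

```text
time: 9.4
tool_pos: [0.4948, -0.2519, 0.0904]
ee_rot: [3.14, -0.001, 0.427]
wrist_force: [-3.5, 2.1, 6.7]
width: 0.0273
```

Emit:
step_arm(series=[[-1, 0, 0, 0, -3], [-1, 0, 0, 0, -9], [-1, 0, 0, 0, -16], [-1, 0, 0, 0, -23], [-1, 0, 0, 0, -30], [-1, 0, 0, 0, -37], [-1, 0, 0, 0, -44], [-1, 0, 0, 0, -50], [-1, 0, 0, 0, -53], [-1, 0, 0, 0, -53], [-1, 0, 0, 0, -53], [-1, 0, 0, 0, -53]])

```text
time: 10.9
tool_pos: [0.4943, -0.2516, 0.0904]
ee_rot: [-3.142, 0.0, 1.352]
wrist_force: [-4.9, 3.6, 8.0]
width: 0.0275
```

```bash
python3 - <<'E'
from h import *
o=robot.get_obs(); print(o["wrist_force"],o["wrist_torque"],o["joint_positions"])
p=cams.snapshot("wrist"); save(p,"w4")
E
```

```text
[-4.91285587  3.64989494  8.04538139] [ 0.61042354  0.90724175 -0.00988607] [-5.72940813e-01  1.48205362e-01  1.53407897e+00 -8.97046121e-05
  1.45936915e+00 -3.54167323e-01]
```

View pics/w4.png

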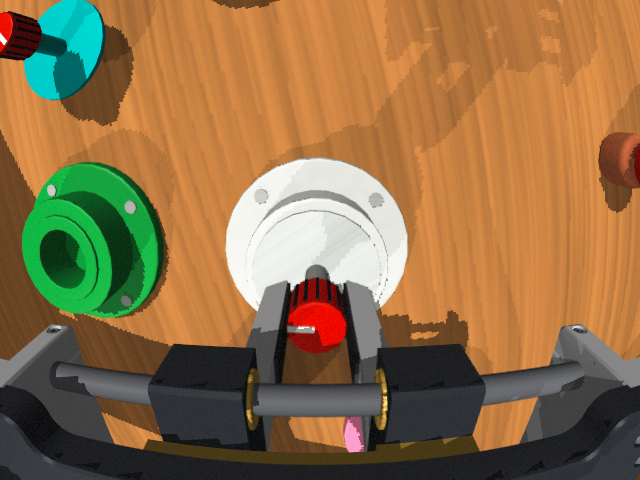

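The pointer mark on the knob stayed at (301,329) relative to the jaws, so the knob turned with the gripper. The collar sits flat on the bushing, which it now hides. Tightening again.

Emit:
step_arm(series=[[-1, 0, 0, 0, 0], [-1, 0, 0, 0, 3], [-1, 0, 0, 0, 9], [-1, 0, 0, 0, 16], [-1, 0, 0, 0, 23], [-1, 0, 0, 0, 30], [-1, 0, 0, 0, 37], [-1, 0, 0, 0, 44], [-1, 0, 0, 0, 50], [-1, 0, 0, 0, 53], [-1, 0, 0, 0, 55], [-1, 0, 0, 0, 55], [-1, 0, 0, 0, 55]])

```text
time: 12.58
tool_pos: [0.495, -0.2521, 0.0904]
ee_rot: [3.14, -0.001, 0.392]
wrist_force: [-3.7, 1.2, 6.0]
width: 0.0274
```

```bash
python3 - <<'E'
from h import *
o=robot.get_obs(); print(o["wrist_force"],o["wrist_torque"],o["ee_rot"],o["tool_pos"])
E
```

```text
[-3.70849275  1.20584776  5.95067616] [0.42661388 0.65451583 0.04903597] [ 3.13986234e+00 -9.77294507e-04  3.92238225e-01] [ 0.49504077 -0.25213579  0.09036639]
```

Emit:
step_arm(series=[[-1, 0, 0, -1, 0], [-1, 0, 0, -2, 0], [-1, 0, 0, -4, 0], [-1, 0, 0, -6, 0], [-1, 0, 0, -6, 0]])

```text
time: 13.2
tool_pos: [0.4943, -0.2515, 0.0936]
ee_rot: [-3.14, 0.001, 0.392]
wrist_force: [0.6, 1.3, -5.3]
width: 0.0274
```

Emit:
step_arm(series=[[-1, 0, 0, -4, 0], [-1, 0, 0, -10, 0], [-1, 0, 0, -18, 0], [-1, 0, 0, -26, 0], [-1, 0, 0, -36, 0], [-1, 0, 0, -48, 0], [-1, 0, 0, -60, 0], [-1, 0, 0, -70, 0], [-1, 0, 0, -75, 0], [-1, 0, 0, -75, 0]])

```text
time: 14.45
tool_pos: [0.4948, -0.252, 0.1699]
ee_rot: [3.141, -0.0, 0.392]
wrist_force: [-0.1, 0.3, -5.0]
width: 0.0276
```

```bash
python3 - <<'E'
from h import *
o=robot.get_obs(); print(o["wrist_force"],o["ee_rot"],o["tool_pos"])
for n in("side","top"):
    s=cams.snapshot(n)
    for l in("tip_a","tip_b","gauge"):
        for d in models.pinpoint(s,l)[:3]: print(n,l,np.round(d["position"],4),round(d["p"],2),np.round(px(s,d["position"])))
    if n=="side":
        u,v=px(s,o["tool_pos"]); print(u,v); save(s,"s5",(int(u)-70,int(v)-50,int(u)+60,int(v)+50),6)
E
```

```text
[-0.05688861  0.28291878 -5.04926242] [ 3.14083780e+00 -4.14666916e-04  3.91880406e-01] [ 0.49480433 -0.2520046   0.16992006]
side gauge [ 0.4926 -0.2498  0.1271] 0.87 [354. 172.]
side gauge [ 0.3445 -0.0523  0.0356] 0.58 [347. 272.]
355.314935687272 154.4141873241473
top gauge [ 0.3472 -0.0484  0.0327] 0.79 [295. 295.]
top gauge [ 0.4939 -0.2526  0.1316] 0.75 [391. 220.]
```

View pics/s5.png

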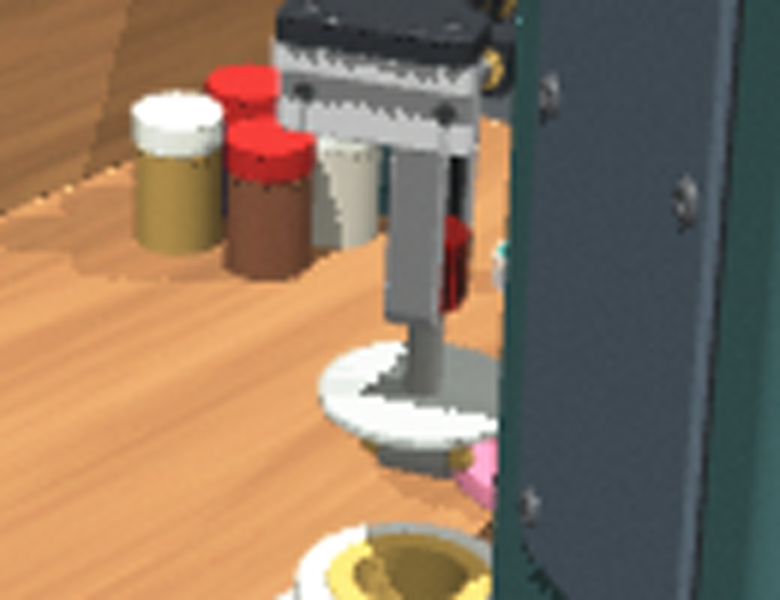

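The drawn-out gauge shows the brass plunger tips protruding both sides of the dark head (crop 370,445 and 463,458). I'll raise it on the way to the stand, for a clearer look at the tips and the empty stand.

Emit:
step_arm(series=[[-1, 3, -10, -10, 0], [-1, 6, -40, -30, 0], [-1, 10, -80, -55, 0], [-1, 14, -125, -80, 0], [-1, 19, -170, -105, 0], [-1, 23, -210, -125, 0], [-1, 26, -234, -138, 0], [-1, 26, -241, -140, 0], [-1, 26, -241, -140, 0], [-1, 26, -241, -140, 0]])

```text
time: 16.1
tool_pos: [0.4265, -0.0199, 0.3085]
ee_rot: [-3.141, 0.002, 0.391]
wrist_force: [0.9, 0.5, -4.3]
width: 0.0274
```

```bash
python3 - <<'E'
from h import *
o=robot.get_obs(); T=o["tool_pos"]; print(o["wrist_force"],o["ee_rot"],T)
s=cams.snapshot("side")
for l in("tip_a","tip_b","gauge"):
    for d in models.pinpoint(s,l)[:3]: print(l,np.round(d["position"],4),round(d["p"],2),np.round(px(s,d["position"]),1))
c=T-[0,0,.06]; u,v=map(int,px(s,c)); print(u-40,v-30,"cam",-np.array(s["R"]).T@s["t"])
a=s["pixels"][v-30:v+30,u-40:u+40]
w=cams.snapshot("wrist"); wseg(w,"ply",(12,50,170),(25,130,255),.045)
b=cv2.resize(w["pixels"],(400,300)); a=cv2.resize(a,(400,300),interpolation=cv2.INTER_CUBIC)
cv2.imwrite("pics/s6.png",np.hstack([a,b])[:,:,::-1])
for d in models.pinpoint(w,"stand")[:2]+models.pinpoint(s,"stand")[:2]: print("stand",np.round(d["position"],4),d["p"])
E
```

```text
[ 0.91693182  0.50055826 -4.33197725] [-3.14119979e+00  1.67177628e-03  3.90696798e-01] [ 0.4264817  -0.01990495  0.30850151]
tip_a [ 0.4032 -0.0312  0.2487] 0.37 [318.7 171. ]
tip_b [ 0.4032 -0.0312  0.2487] 0.37 [318.7 171. ]
gauge [ 0.4246 -0.0192  0.2709] 0.88 [305.  157.9]
gauge [ 0.3449 -0.052   0.0342] 0.56 [346.5 272.3]
264 138 cam [-0.06370742  0.47318399  0.62179453]
ply 1598 [328. 141.] fit [0.4943 0.0089] 0.0518 enc 0.4946 0.0089 0.0524
ply 64 [634. 281.] fit [ 0.5301 -0.5821] 0.0113 enc 0.53 -0.5816 0.0119
ply 62 [  5. 230.] fit [0.2081 0.4376] 0.0092 enc 0.2083 0.4375 0.0095
stand [ 0.4937  0.0034 -0.0013] 0.59
stand [ 0.494   0.0059 -0.0031] 0.82
```

View pics/s6.png

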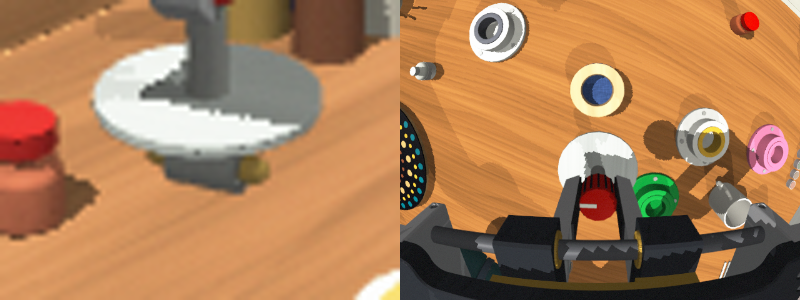

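```bash
python3 - <<'E'
from h import *
s=cams.snapshot("side"); T=robot.get_obs()["tool_pos"]; print(T)
u0,v0=264,138; z=T[2]-.06
for l,r in [((146,156),(270,170)),((149,158),(267,172))]:
    a,b=[ray(s,u0+q[0]/5-.5+.1,v0+q[1]/5-.5+.1,z) for q in(l,r)]
    print(a.round(4),b.round(4),np.linalg.norm(a-b).round(4),((a+b)/2).round(4))
a=s["pixels"][158:182,284:324]; save(s,"s7",(284,158,324,182),20)
# predicted tip pixels for gaps along measured direction
c=np.r_[T[:2]+[.0011,-.0003],z]; d=(b-a)/np.linalg.norm(b-a)
for g in(29,46,55): print(g,np.round(px(s,c-d*g/2000),1),np.round(px(s,c+d*g/2000),1))
E
```

```text
[ 0.42663256 -0.01942644  0.30926426]
[ 0.4408 -0.0047  0.2493] [ 0.4023 -0.0274  0.2493] 0.0447 [ 0.4216 -0.016   0.2493]
[ 0.439  -0.0044  0.2493] [ 0.4021 -0.0256  0.2493] 0.0426 [ 0.4205 -0.015   0.2493]Traceback (most recent call last):
  File "<stdin>", line 10, in <module>
  File "h.py", line 9, in px
    c=p["R"]@np.array(X)+p["t"]; return f(p)*c[0]/c[2]+p["cx"],f(p)*c[1]/c[2]+p["cy"]
      ~~~~~~^~~~~~~~~~~~
ValueError: matmul: Input operand 1 has a mismatch in its core dimension 0, with gufunc signature (n?,k),(k,m?)->(n?,m?) (size 40 is different from 3)
```

View pics/s7.png

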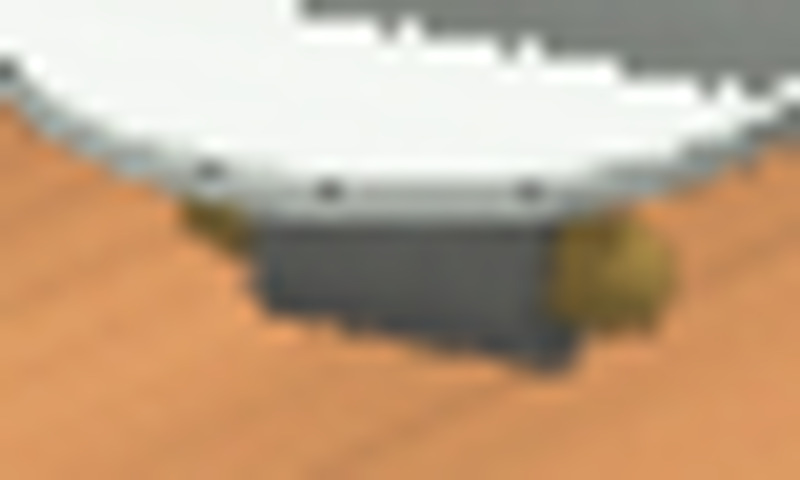

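The tip gap reads 43–45 mm, with the far tip partly behind the collar. That fits 46 mm and is clearly neither 29 nor 55. The stand ring fits at (0.494, 0.009) with r 51.8 mm. Moving over the stand and lowering.

Emit:
step_arm(series=[[-1, 10, 0, 5, 0], [-1, 30, 0, 20, 0], [-1, 52, 0, 45, 0], [-1, 66, 0, 75, 0], [-1, 71, 0, 105, 0], [-1, 71, 0, 130, 0], [-1, 71, 0, 142, 0], [-1, 71, 0, 145, 0], [-1, 71, 0, 145, 0]])

```text
time: 17.62
tool_pos: [0.4928, 0.0079, 0.1654]
ee_rot: [3.141, -0.001, 0.392]
wrist_force: [0.1, -0.5, -4.8]
width: 0.0276
```

```bash
python3 - <<'E'
from h import *
o=robot.get_obs(); T=o["tool_pos"]; print(o["wrist_force"],T)
w=cams.snapshot("wrist"); wseg(w,"ply",(12,50,150),(25,140,255),.045)
s=cams.snapshot("side")
for d in models.pinpoint(w,"gauge")[:2]+models.pinpoint(s,"gauge")[:2]: print("gauge",np.round(d["position"],4),d["p"])
E
```

```text
[ 0.1349735  -0.48683709 -4.78872555] [0.49281279 0.0078965  0.16536895]
ply 1685 [335. 202.] fit [0.5006 0.0094] 0.0472 enc 0.5066 0.0095 0.0497
ply 72 [256. 227.] fit [0.4925 0.0182] 0.0429 enc 0.4835 0.0549 0.0212
gauge [ 0.3491 -0.0496  0.0297] 0.96
gauge [0.4887 0.0079 0.1254] 0.7
gauge [0.4895 0.0108 0.1247] 0.91
gauge [ 0.3455 -0.0513  0.0328] 0.88
```

Emit:
step_arm(series=[[-1, -1, 0, 8, 0], [-1, -1, 0, 22, 0], [-1, -1, 0, 38, 0], [-1, -1, 0, 52, 0], [-1, -1, 0, 64, 0], [-1, -1, 0, 72, 0], [-1, -1, 0, 76, 0], [-1, -1, 0, 78, 0], [-1, -1, 0, 78, 0]])

```text
time: 18.95
tool_pos: [0.4915, 0.0075, 0.0868]
ee_rot: [3.141, -0.001, 0.392]
wrist_force: [-0.1, 0.3, -4.7]
width: 0.0272
```

Emit:
step_arm(series=[[-1, 0, 0, 1.5, 0], [-1, 0, 0, 3, 0], [-1, 0, 0, 4, 0], [-1, 0, 0, 4, 0]])

```text
time: 19.45
tool_pos: [0.4915, 0.0075, 0.0834]
ee_rot: [3.141, -0.001, 0.392]
wrist_force: [-1.9, 0.4, 0.8]
width: 0.0272
```

The force rose from -4.7 to +0.8 N at TCP z 83.4 mm, the same height as at the grasp, so it is seated. Releasing and rising.

Emit:
step_arm(series=[[0.3, 0, 0, 0, 0], [0.3, 0, 0, 0, 0], [0.3, 0, 0, 0, 0], [0.3, 0, 0, 0, 0], [0.3, 0, 0, 0, 0], [0.3, 0, 0, 0, 0], [0.3, 0, 0, -20, 0], [0.3, 0, 0, -50, 0], [0.3, 0, 0, -90, 0], [0.3, -30, 0, -120, 0], [0.3, -80, 0, -120, 0], [0.3, -80, 0, -120, 0]])

```text
time: 20.95
tool_pos: [0.4158, -0.0236, 0.2031]
ee_rot: [3.14, -0.001, 0.39]
wrist_force: [1.1, 0.1, -0.1]
width: 0.0609
```

```bash
python3 - <<'E'
from h import *
o=robot.get_obs(); T=o["tool_pos"]; print(o["wrist_force"],T,o["width"])
w=cams.snapshot("wrist"); s=cams.snapshot("side")
wseg(w,"collar",(0,0,150),(180,45,255),.05)
for p in(w,s):
    for d in models.pinpoint(p,"gauge")[:2]: print("gauge",np.round(d["position"],4),d["p"])
u,v=map(int,px(s,[.493,.0075,.06])); a=cv2.resize(s["pixels"][v-45:v+45,u-60:u+60],(400,300),interpolation=cv2.INTER_CUBIC)
cv2.imwrite("pics/fin.png",np.hstack([a,cv2.resize(w["pixels"],(400,300))])[:,:,::-1])
E
```

```text
[ 1.09605416  0.08389735 -0.08201249] [ 0.41580023 -0.02356575  0.20307037] 0.06089468418923371
collar 4393 [523. 221.] fit [ 0.4959 -0.2288] 0.0628 enc 0.4959 -0.2295 0.0675
collar 4377 [311. 137.] fit [0.4919 0.0072] 0.0397 enc 0.4921 0.0073 0.0402
collar 3732 [118.  44.] fit [0.5386 0.2417] 0.0642 enc 0.5343 0.2431 0.0658
gauge [ 0.345  -0.0491  0.0281] 0.98
gauge [0.4897 0.0051 0.0425] 0.79
gauge [ 0.3445 -0.0489  0.0324] 0.94
gauge [0.4895 0.0093 0.0461] 0.83
```

View pics/fin.png

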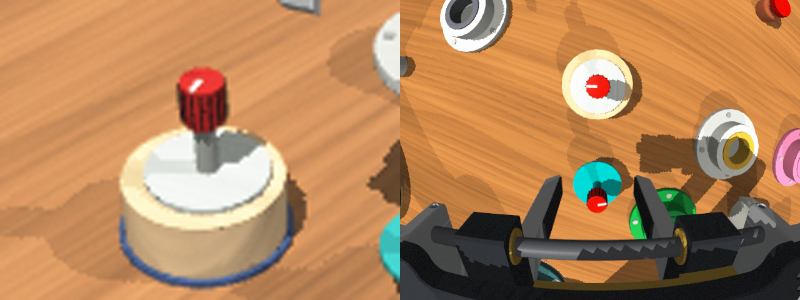

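The gauge stands upright and flat in the plywood ring, with its collar centred at (0.492, 0.007), and the gripper is clear of it. Handing in.

```bash
python3 -c "
from bench import robot
print(robot.close_job(), robot.get_obs()['time'])"
```

```text
the job is handed in; nothing more can be done
the job is handed in; nothing more can be done
```

The gauge went through the whole cycle and is back upright in its plywood stand. I handed the job in at about 21 s of the allowed 58 s.

- **Measuring:** I gripped the gauge by its red knob and seated it in the brass-bushed foot with the plungers in. Pressing down with 6–8 N, I turned the knob about 53° counter-clockwise, then back and about 2° past the start. At the end the wrist showed about 0.05 N m, which suggests the knob was back at its tight stop.
- **Drawing out:** The gauge came straight up with no sign of jamming, at a steady 5 N, which is its weight.
- **Plunger gap:** The side view read 43–45 mm, with the far tip partly hidden by the collar. That fits plungers locked at about 46 mm, and is neither fully in (29 mm) nor fully out (55 mm). The trained network disagreed: it put one tip about 27 mm from the axis, against 23 mm expected. Its score was low (0.37) and its accuracy is about 4 mm. I measured the gap before setting the gauge down and could not see the tips once it was in the stand.
- **Final pose:** The gauge seated with the tool at the same height as at the grasp (83.4 mm). The collar is flat and centred at (0.492, 0.007), where it started, and the gripper is open and well clear.

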